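# Line up the page clip and lock it

### The arm

A 6-joint arm with a two-finger parallel gripper is mounted at the origin on the work surface. World frame = base frame: x ahead of the robot, y to its left, z up, the work surface at z = 0. Lengths are in m, angles in rad, forces in N, time in s.
With the tool pointing down it reaches from about 0.35 to 0.95 m from the base axis. Payload 17.4 kg.
Tool frame: the origin (TCP) lies midway between the tips of the shut fingers; the grasp point (between the pads) lies 19 mm behind it; z points along the fingers, x is the direction in which the jaws open and shut, and the axes are right-handed (so a half turn about z gives the same grasp; the last joint's range is limited). The gripper opens to 93 mm and grips with 3 to 60 N. Pads are 15 mm wide; open, the fingers measure 128 mm over their backs; the gripper's body (75 mm by 188 mm) begins 65 mm behind the grasp point.
Start: joints at [1.214, 0.116, 1.442, -0, 1.584, -0.038], TCP at [0.212, 0.641, 0.219] pointing down, gripper open.
Joint ranges: [-2.83, 2.83], [-0.83, 2.19], [0.07, 2.5], [-1.14, 4.28], [0.01, 3], [-2.97, 2.97]. Speed limits (rad/s): [1.89, 1.89, 2.22, 3.14, 3.14, 3.14].

### API

Orientations are given as a unit quaternion [x, y, z, w].
In Python, from workcell import manip, vision gives the robot as it stands.
- The arm moves only by the tool arm_command, never from a script. Its argument "commands" is a list that holds one entry, the list of rows, each a list of 7 numbers: the closure, from -1 (fully open) to 1 (shut), then the shift along the tool's x, y, z in mm, then the turn, a rotation vector about the tool's x, y, z in rad. In form: [[[claw, x, y, z, ax, ay, az], ...]]. A call has 1 to 8 rows; each row is the pose to reach, as a shift and turn from the pose commanded when the call began, along the tool's axes at that moment; what a row does not reach only later rows make up. A row lasts 1/10 s, in which the tool goes at most 50 mm and 8.59 degrees, less where a joint would pass 70% of its speed; a pose out of reach is approached as far as the arm can. A call with a gripper value outside its range is refused whole. The fingers move at their own pace and stop on an object; the grip force is fixed at half the most. Time passes only in rows, so rows that repeat a pose let the fingers close. It gives the time, the measured TCP pose, the force and the opening at its end, in the units of the state.
- manip.state(): the state, without advancing time (a new reading comes with each control period).
- vision.camera(name): name is "scene" or "top" or "wrist"; returns a dict with "image" (384x512x3 uint8, blue, green, red), "range_z" (384x512 float32, m along the optical axis (not along the pixel's ray), 0 where there is no reading), "intrinsics" (3x3 intrinsics, pixels), "k1" (the pictures are not rectified: a ray, as slopes to the right and down, at radius r is drawn at 1 + k1 r^2 times it, then the intrinsics apply), "world_from_camera" (4x4, takes a point from camera to world coordinates); the wrist camera has in their place "T_tool_cam" (4x4, takes a point from camera to tool coordinates, whose origin is the TCP and whose axes are the tool frame's). Camera axes: x right, y up, looking along -z (the intrinsics and any distortion apply to the point x, -y, -z); pixel columns grow to the right and rows downward; lengths in m; the calibration is good to about 2 mm. A picture is of the moment at which its call begins: read the wrist's pose just before it.
- manip.hand_in(): hands the job in, once; it reports no verdict.
The state is a dict: "time_s": time; "q": joint angles; "qvel": joint speeds; "joint_efforts": joint torques, N m; "position": TCP position; "eef_rot": TCP orientation; "wrist_force": force on the tool from outside, world axes, zero at the start; "torque": the same for the moment, N m; "gripper_width": opening from 0.0 (shut) to 1.0 (fully open).
Only numpy, scipy, OpenCV 4.12 (cv2) and the standard library are available. Lean on these libraries where they do the work, as an engineer would, in place of code of your own. Each camera call takes 0.05 s, during which the arm holds its last target.

### The job

First swivel the upright page plate of the grey clip stand until it stands parallel to the long sides of the big wooden box. Then lock it: turn the black bar knob at the stand's other end clockwise (seen from above) all the way to its end stop, without forcing it past the stop. Leave the boxes, harmonica, nylon bridge and spring clamp where they are.

Things in the scene. Friction and masses are not known exactly. Their poses are not given: they have to be found in the camera images.
- plate_mid (a point): Middle of the upright grey page plate, on its vertical swivel axis, 80 mm above the table. Plate 120 wide (y axis), 8 thick (x axis, normal to the faces), spanning heights 45 to 115. On its -x face a full-width page ledge sticks out 25 at heights 45 to 54; a steel clip 28 wide tops the middle, to 123. Swivels against friction (about 3 N at 45 mm off the axis), stays where left.
- stand: Foot of the clip stand, fixed: grey block 100 (x) by 240 (y) by 30 high, origin at the centre of its underside. Plate swivel axis at y = +70, knob axis at y = -70. The plate's y axis can lie from 1.1 rad clockwise to 1.6 anticlockwise of the foot's y axis; it starts 0.95 to 1.4 anticlockwise, so it must go clockwise (seen from above).
- bar_mid (a point): Middle of the black bar knob, on its vertical axis, 62 mm above the table; x axis along the bar. Straight bar 100 long, 16 wide, at heights 52 to 72, round hub 40 in diameter. It starts 2.2 to 3.8 rad short of its clockwise end stop; where the stop lies cannot be seen, only felt as a rigid halt. On the way it turns against light friction (about 2.5 N at 40 mm off the axis); stays where left.
- collar_mark (a point): Point on the low round grey collar (64 in diameter, top 38 mm above the table) under the knob, 30 mm off its axis. The collar holds the hidden stop and must not turn: it slips if the knob is forced against the stop with over 1.1 N m (24 N at 45 mm off the axis); 5 mm of travel of this point counts as forced.
- big_box: Big closed wooden box, 130 (x) by 200 (y, the long sides) by 70 high, fixed to the table, to the left of the stand; origin at the centre of its underside. The small box stands on it.
- small_box: Small wooden box with sliding lid, 90 by 130 by 45 high, loose on top of the big box; origin at the centre of its underside. Leave alone.
- harmonica: Chrome harmonica lying on the table, 28 (x) by 100 (y) by 21 high; origin at the centre of its underside. Leave alone.
- bridge_spare: Black nylon bridge spare, 16 (x) by 80 (y) by 12 high; origin at the centre of its underside. Leave alone.
- spring_clamp: Grey plastic spring clamp, 24 (x) by 100 (y) by about 32 high; origin at the centre of its underside. Leave alone.

How it is judged:
On the way, in this order (a step that is already met when the one before it is completed fails the run):
1. the page plate is parallel to the box's long sides (within 7 degrees) (angle between the x axis of plate_mid and the x axis of big_box, either way round below 0.12 rad), for 0.2 s.
2. the bar knob is at its clockwise end stop (within 3 degrees: the collar mark lies under the bar's +x arm) (x of collar_mark in the frame of bar_mid above 0.02 m and y of collar_mark in the frame of bar_mid above -0.0015 m), for 0.2 s.
At the end, for the whole second after the job is handed in: The page plate is parallel to the big box's long sides within 0.12 rad, the bar knob is within 0.05 rad of its clockwise stop, and the collar that carries the stop has moved less than 5 mm (all of step 2 and angle between the x axis of plate_mid and the x axis of big_box, either way round below 0.12 rad and distance of collar_mark from where it was at the start of the episode below 0.005 m); the robot touches nothing.
It fails at once if the knob is forced past its stop (collar mark moved 5 mm) (distance of collar_mark from where it was at the start of the episode above 0.005 m).
It fails at once if a bystander is displaced by more than 15 mm (distance of any of small_box, harmonica, bridge_spare, spring_clamp from where it was at the start of the episode above 0.015 m).
It also fails if it takes over 61 s, if anything falls off the work surface, if the arm or the gripper's body presses on something with over 40 N, if the wrist force passes 120 N, or if a joint passes its speed limit or range.

## Working session

There is one attempt and no reset: what is moved stays moved. The work goes in short steps, Python scripts to look and compute and a tool call to move; the robot and the scene stay as the last step left them, time stands still between calls to the robot, and variables do not carry over. Pictures are saved under pics/ and viewed, and the job is handed in when it is done.

Besides the shell and the picture viewer there is one more tool, called after "Emit:" as name(argument=value, ...) on one line, values as JSON. arm_command: Moves the arm, as the interface text tells. Its arguments: {"type":"object","properties":{"commands":{"type":"array","items":{"type":"array","items":{"type":"array","items":{"type":"number"}}}}},"required":["commands"]}

```bash
mkdir -p pics; ls; cat > h.py <<'E'
import numpy as np, cv2
from workcell import manip, vision
from scipy.spatial.transform import Rotation as R
def cloud(c,T=None):
    d=c["range_z"]; K=np.array(c["intrinsics"]); k1=c["k1"]
    h,w=d.shape
    u,v=np.meshgrid(np.arange(w),np.arange(h))
    p=cv2.undistortPoints(np.stack([u,v],-1).reshape(-1,1,2).astype(np.float64),K,np.array([k1,0,0,0,0.])).reshape(h,w,2)
    P=np.stack([p[...,0]*d,-p[...,1]*d,-d],-1)
    T=np.array(c["world_from_camera"]) if T is None else T
    W=P@T[:3,:3].T+T[:3,3]
    W[d==0]=np.nan
    return W
E
python3 - <<'E'
from h import *
s=manip.state(); print(s)
for n in("scene","top","wrist"):
    c=vision.camera(n); cv2.imwrite(f"pics/{n}0.png",c["image"]); print(n,c["intrinsics"],c["k1"],c.get("world_from_camera",c.get("T_tool_cam")))
    np.savez(f"{n}0.npz",**{k:np.array(v) for k,v in c.items()})
E
```

```text
pics
{'time_s': 0.0, 'q': array([ 1.21416774e+00,  1.16482109e-01,  1.44227426e+00,  3.21908688e-06,
        1.58399507e+00, -3.78042742e-02]), 'qvel': array([-5.62637831e-04, -5.82240660e-04,  1.35943623e-03, -1.32988582e-03,
       -5.96709966e-05,  6.74914653e-04]), 'joint_efforts': array([-1.89176226e-04, -7.21312022e+01, -6.22599864e+01,  7.78867048e-02,
        2.41616933e-02, -1.85328054e-04]), 'position': array([0.2115168 , 0.64078516, 0.21790221]), 'eef_rot': array([ 8.10385667e-01,  5.85896522e-01, -4.82921632e-04,  3.20138215e-04]), 'wrist_force': array([-0.92219606,  0.26286238, -0.51882915]), 'torque': array([ 0.00244519, -0.01230897, -0.05644597]), 'gripper_width': 0.9988867053707428}
scene [[402.95631701   0.         250.10857021]
 [  0.         402.95631701 194.55924869]
 [  0.           0.           1.        ]] -0.03455904331088309 [[ 0.5695018  -0.63807575  0.51819595  1.08906814]
 [ 0.82176083  0.42706839 -0.37725554 -0.37774953]
 [ 0.0194125   0.64068084  0.76756187  0.87508984]
 [ 0.          0.          0.          1.        ]]
top [[375.91515507   0.         256.2884007 ]
 [  0.         375.91515507 184.25305957]
 [  0.           0.           1.        ]] -0.06716466098728292 [[ 0.02399254  0.98024579 -0.19632257  0.3447584 ]
 [-0.99966266  0.02547793  0.00504368  0.0289899 ]
 [ 0.00994594  0.19613533  0.98052639  1.06575949]
 [ 0.          0.          0.          1.        ]]
wrist [[273.13865161   0.         255.1934496 ]
 [  0.         273.13865161 193.85543235]
 [  0.           0.           1.        ]] -0.05197283645097291 [[ 9.99999619e-01 -4.49648718e-04  7.48409584e-04  5.11580240e-04]
 [-2.57130213e-04 -9.70842317e-01 -2.39718855e-01 -6.46130259e-02]
 [ 8.34376970e-04  2.39718571e-01 -9.70842063e-01 -1.65867350e-01]
 [ 0.00000000e+00  0.00000000e+00  0.00000000e+00  1.00000000e+00]]
```

View pics/scene0.png

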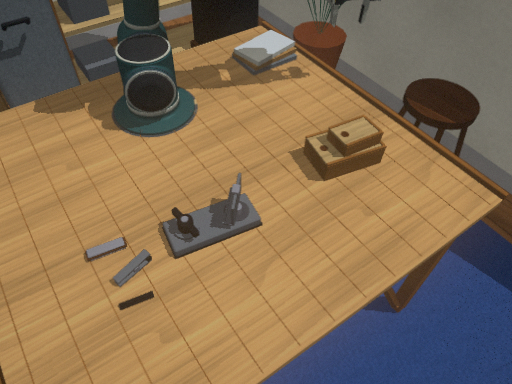

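View pics/top0.png

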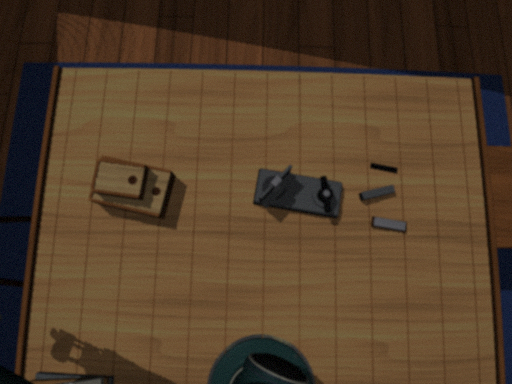

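```bash
python3 - <<'E'
from h import *
for n in("scene","top"):
    c=dict(np.load(f"{n}0.npz")); W=cloud(c)
    im=c["image"]
    def stat(lo,hi,box):
        x0,x1,y0,y1=box
        m=(W[...,2]>lo)&(W[...,2]<hi)&(W[...,0]>x0)&(W[...,0]<x1)&(W[...,1]>y0)&(W[...,1]<y1)
        return m
    def rect(name,lo,hi,box):
        m=stat(lo,hi,box); P=W[m]
        if len(P)<5: print(n,name,len(P)); return
        r=cv2.minAreaRect((P[:,:2]*1000).astype(np.float32)); mu=P.mean(0)
        e,v=np.linalg.eigh(np.cov(P[:,:2].T)); a=np.arctan2(v[1,1],v[0,1])
        print(n,name,len(P),"rect",np.round(r[0],1),np.round(r[1],1),round(r[2],1),"mean",mu.round(4),"major ang",round(np.degrees(a),1))
    rect("bigbox",.05,.08,(.2,.8,.15,.6))
    rect("smallbox",.1,.13,(.2,.8,.15,.6))
    S=(.25,.75,-.3,.15)
    rect("foot",.02,.034,S)
    rect("plate",.085,.13,S)
    rect("knob",.058,.082,(.25,.75,-.3,-.07))
    rect("all small",.008,.05,(.2,.8,-.5,-.2))
    m=np.isfinite(W[...,2]); print(np.nanpercentile(W[...,2],[5,50,95]))
E
python3 - <<'E'
import cv2
a=cv2.imread('pics/top0.png')[150:240,230:420]; cv2.imwrite('pics/topz.png',cv2.resize(a,None,fx=4,fy=4,interpolation=2))
a=cv2.imread('pics/scene0.png')[160:320,70:280]; cv2.imwrite('pics/scenez.png',cv2.resize(a,None,fx=3.5,fy=3.5,interpolation=2))
E
```

```text
scene bigbox 1284 rect [533.1 368.4] [202.2 132.8] 78.7 mean [0.5483 0.3271 0.0674] major ang 49.7
scene smallbox 1147 rect [542.4 387.6] [135.3  95.2] 83.2 mean [0.5466 0.3823 0.1125] major ang 82.4
scene foot 2179 rect [ 529.2 -135.9] [325.5 101.7] 81.9 mean [ 0.5436 -0.1074  0.0302] major ang 83.0
scene plate 230 rect [545.  -25.5] [ 19.8 120.7] 53.3 mean [ 0.5519 -0.0304  0.1139] major ang 137.7
scene knob 368 rect [ 541.8 -147.6] [133.7  67.1] 41.0 mean [ 0.5284 -0.1643  0.0713] major ang -172.2
scene all small 1339 rect [ 529.3 -302.3] [204.5 194.2] 90.0 mean [ 0.5184 -0.3158  0.0214] major ang 53.5
[-7.41919546e-01  1.38895297e-04  5.99146825e-02]
top bigbox 1757 rect [532.7 369.3] [201.4 132. ] 78.6 mean [0.513  0.3367 0.0676] major ang 102.4
top smallbox 1746 rect [543.9 387.5] [132.9  91.5] 83.7 mean [0.5429 0.3862 0.1114] major ang 83.1
top foot 1965 rect [ 527.8 -136.5] [323.3 100.6] 81.5 mean [ 0.5311 -0.101   0.0294] major ang 82.2
top plate 227 rect [543.2 -26.6] [ 19.7 119.2] 47.2 mean [ 0.5418 -0.0252  0.1147] major ang 138.0
top knob 317 rect [ 523.1 -164.9] [96.7 39.1] 23.0 mean [ 0.5223 -0.1637  0.0716] major ang -173.5
top all small 866 rect [ 531.3 -342.3] [286.7 188.9] 84.9 mean [ 0.5089 -0.3172  0.0228] major ang 50.4
[-0.75304464 -0.00088782  0.02126462]
```

View pics/topz.png

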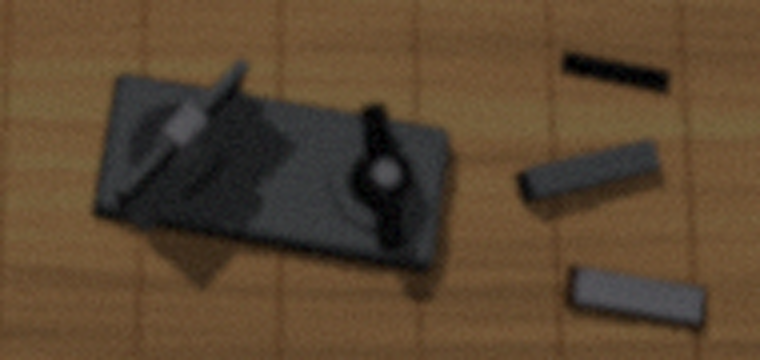

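View pics/scenez.png

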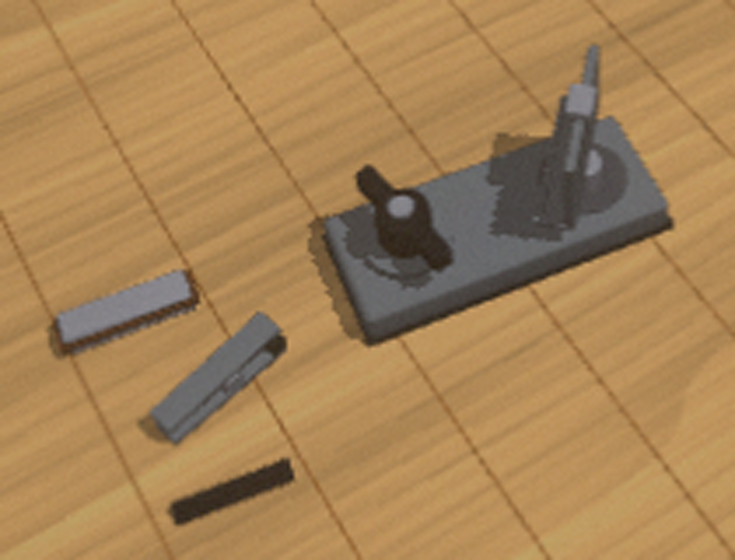

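```bash
cat >> h.py <<'E'
def go(p,yaw_deg,s=None):
    s=s or manip.state(); Rc=R.from_quat(s["eef_rot"]); 
    y=np.radians(yaw_deg); ex=[np.cos(y),np.sin(y),0]; ez=[0,0,-1]; Rt=R.from_matrix(np.stack([ex,np.cross(ez,ex),ez],1))
    print("shift mm",(Rc.inv().apply(np.array(p)-s["position"])*1000).round(1),"rotvec",(Rc.inv()*Rt).as_rotvec().round(4))
E
python3 - <<'E'
from h import *
for n in("scene","top"):
    c=dict(np.load(f"{n}0.npz")); W=cloud(c)
    def rect(name,lo,hi,box):
        x0,x1,y0,y1=box
        m=(W[...,2]>lo)&(W[...,2]<hi)&(W[...,0]>x0)&(W[...,0]<x1)&(W[...,1]>y0)&(W[...,1]<y1)
        P=W[m]
        r=cv2.minAreaRect((P[:,:2]*1000).astype(np.float32)); mu=P.mean(0)
        e,v=np.linalg.eigh(np.cov(P[:,:2].T)); a=np.arctan2(v[1,1],v[0,1])
        print(n,name,len(P),"rect",np.round(r[0],1),np.round(r[1],1),round(r[2],1),"mean",mu.round(4),"major ang",round(np.degrees(a),1))
        return P
    S=(.25,.75,-.225,.15)
    rect("foot",.022,.034,S)
    rect("clip",.118,.13,S)
    rect("plate",.108,.1175,S)
    P=rect("bar",.066,.074,(.25,.75,-.3,-.09))
    rect("hubtop",.0745,.09,(.25,.75,-.3,-.09))
    # big-box edges: free long side / short side
    P=rect("bigbox",.062,.075,(.2,.8,.15,.6))
    for lo,hi in ((.25,.30),(.28,.34)): pass
    Pr=P[:,:2]@np.array([[np.cos(np.radians(78.6)),-np.sin(np.radians(78.6))],[np.sin(np.radians(78.6)),np.cos(np.radians(78.6))]])
    # along s=Pr[:,0], across t=Pr[:,1]; extreme edges per bin
    for sgn in(1,-1):
        bins=np.arange(Pr[:,0].min()+.008,Pr[:,0].max()-.008,.008); e=[]
        for b in bins:
            q=Pr[(Pr[:,0]>b)&(Pr[:,0]<b+.008),1]
            if len(q)>2: e.append((b+.004,sgn*(sgn*q).max()))
        e=np.array(e); f=np.polyfit(e[:,0],e[:,1],1); print(sgn,"edge tilt deg",np.degrees(np.arctan(f[0])).round(2),"res mm",(1000*(e[:,1]-np.polyval(f,e[:,0]))).round(1)[:30])
a=np.degrees(np.arctan2(-.0262+.1649,.5435-.5231)); print(a)
go([.5155,-.0005,.2],47.5)
E
```

```text
scene foot 2029 rect [535.2 -93.9] [240.6 101.7] 81.9 mean [ 0.5433 -0.0983  0.0304] major ang 81.6
scene clip 83 rect [561.7 -36.4] [19.8 70.2] 56.2 mean [ 0.5475 -0.0275  0.1228] major ang 138.4
scene plate 94 rect [545.8 -24.3] [ 17.  121.5] 43.3 mean [ 0.5487 -0.0277  0.1146] major ang 137.4
scene bar 240 rect [ 525.  -163.6] [99.8 38.6] 19.9 mean [ 0.5266 -0.1643  0.0716] major ang -173.4
scene hubtop 63 rect [ 527.  -162.8] [31.8 89.5] 81.4 mean [ 0.5232 -0.1628  0.0761] major ang -171.7
scene bigbox 965 rect [533.1 368.4] [202.2 132.8] 78.7 mean [0.5423 0.3251 0.0694] major ang 47.5
1 edge tilt deg -38.87 res mm [ -4.2   1.5   9.8  15.9  23.   29.5  35.   42.1  47.6 -64.  -56.5 -49.3
 -41.  -35.1 -26.8 -19.4 -11.7  -8.2  -0.6   7.1  15.5  21.3  29.1  39.7]
-1 edge tilt deg 0.25 res mm [-0.   0.7  0.2 -1.4 -0.4 -0.  -0.3  0.4  0.8  0.9 -0.8  0.6  0.5 -0.2
 -1.6  0.7 -0.2 -0.8  0.2  1.   0.4 -1.   0.1  0.1]
top foot 1882 rect [534.1 -94.5] [238.  100.6] 81.5 mean [ 0.5313 -0.094   0.0295] major ang 79.4
top clip 84 rect [545.  -27.5] [ 18.7 102.4] 47.2 mean [ 0.5436 -0.0264  0.1223] major ang 138.3
top plate 108 rect [541.6 -28.3] [ 15.  119.2] 46.6 mean [ 0.5432 -0.0261  0.1143] major ang 137.9
top bar 245 rect [ 523.5 -164.7] [95.8 39.1] 23.0 mean [ 0.5227 -0.1637  0.0711] major ang -173.2
top hubtop 46 rect [ 524.3 -164.9] [82.  30.9] 21.1 mean [ 0.5236 -0.1662  0.0761] major ang -172.9
top bigbox 1658 rect [532.8 369.3] [201.4 132. ] 78.6 mean [0.5133 0.3382 0.0679] major ang 102.7
1 edge tilt deg 0.32 res mm [-1.   0.5  0.1  0.5 -0.1 -0.6 -0.2  0.2 -0.4  0.1  0.1  0.3  0.3  0.1
  0.4  0.6 -0.1  0.6 -0.   0.  -0.7  0.3  0.4 -1.3]
-1 edge tilt deg -1.81 res mm [-10.2 -11.6 -11.5 -10.  -10.7 -10.1  -9.7 -10.   -8.4  90.5  -9.4  92.3
  -8.6  -8.9  -6.7  -7.5  -5.5  -7.9  -7.1  -6.4  -6.1  -4.5  -5.9  -6. ]
81.63292462403699
shift mm [-513.7  489.7   18.5] rotvec [2.00e-04 9.00e-04 4.23e-01]
```

Emit:
arm_command(commands=[[[0.1,-64,61,0,0,0,0.05],[0.1,-96,92,0,0,0,0.1],[0.1,-128,122,0,0,0,0.15],[0.1,-160,153,0,0,0,0.2],[0.1,-193,184,0,0,0,0.25],[0.1,-225,214,0,0,0,0.3],[0.1,-257,245,0,0,0,0.36],[0.1,-289,275,0,0,0,0.42]]])

```text
time_s: 0.95
position: [0.3824, 0.2784, 0.2186]
eef_rot: [0.915, 0.403, 0.0, -0.0]
wrist_force: [0.7, -0.1, 0.6]
gripper_width: 0.452
```

```bash
python3 - <<'E'
from h import *
s=manip.state(); print(s["position"],s["q"].round(3),s["wrist_force"].round(2),s["torque"].round(3)); go([.517,-.0003,.2],47.7,s)
E
```

```text
[0.38242574 0.27844969 0.2186359 ] [ 0.575 -0.335  1.857 -0.     1.62  -0.254] [ 0.72 -0.13  0.58] [ 0.005  0.024 -0.001]
shift mm [-114.8  287.4   18.6] rotvec [ 0.0001 -0.0003 -0.0027]
```

Emit:
arm_command(commands=[[[0.1,-20,45,0,0,0,0],[0.1,-38,90,0,0,0,0],[0.1,-56,135,0,0,0,0],[0.1,-75,180,0,0,0,0],[0.1,-93,225,0,0,0,0],[0.1,-108,265,0,0,0,0],[0.1,-115,287,0,0,0,0],[0.1,-115,287,0,0,0,0]]])

```text
time_s: 1.75
position: [0.5176, -0.0003, 0.218]
eef_rot: [0.915, 0.403, -0.001, -0.0]
wrist_force: [-0.1, 0.3, -0.3]
gripper_width: 0.456
```

```bash
python3 - <<'E'
from h import *
s=manip.state(); print(s["position"],s["q"].round(3),s["wrist_force"].round(2),s["torque"].round(3)); go([.517,-.0003,.076],47.7,s)
c=vision.camera("wrist"); cv2.imwrite("pics/w1.png",c["image"])
T=np.eye(4); T[:3,:3]=R.from_quat(s["eef_rot"]).as_matrix(); T[:3,3]=s["position"]
W=cloud(c,T@np.array(c["T_tool_cam"]))
m=(W[...,2]>.108)&(W[...,2]<.1175)&(abs(W[...,0]-.54)<.1)&(abs(W[...,1]+.03)<.1)
P=W[m]; print(len(P),P.mean(0)); r=cv2.minAreaRect((P[:,:2]*1000).astype(np.float32)); print(r)
E
```

```text
[ 5.17571432e-01 -3.36138909e-04  2.18036470e-01] [-0.05  -0.23   1.774 -0.     1.599 -0.879] [-0.15  0.28 -0.32] [-0.065 -0.028 -0.061]
shift mm [ -0.2  -0.4 142. ] rotvec [-0.0005  0.0009 -0.0037]
481 [ 0.53088334 -0.01023214  0.11452104]
((535.434814453125, -15.937034606933594), (18.372940063476562, 94.6135482788086), 42.859256744384766)
```

View pics/w1.png

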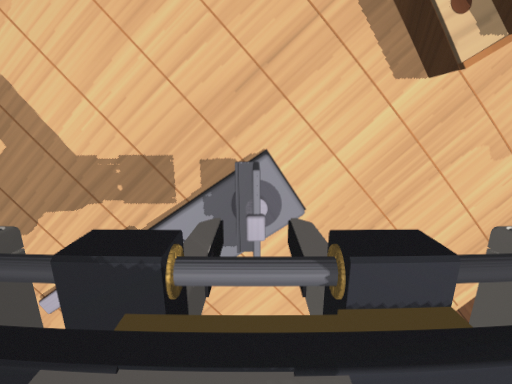

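The wrist view shows the plate edge-on at about column 256, midway between the fingers (215 and 295), with the ledge to its left. The tool is aligned, so I descend and grip.

Emit:
arm_command(commands=[[[0.1,0,0,45,0,0,0],[0.1,0,0,90,0,0,0],[0.1,0,0,125,0,0,0],[0.1,0,0,142,0,0,0],[0.1,0,0,142,0,0,0]]])

```text
time_s: 2.3
position: [0.5152, 0.0031, 0.0742]
eef_rot: [0.914, 0.405, -0.002, -0.001]
wrist_force: [0.3, 0.0, 1.8]
gripper_width: 0.451
```

Emit:
arm_command(commands=[[[1,0,0,0,0,0,0],[1,0,0,0,0,0,0],[1,0,0,0,0,0,0],[1,0,0,0,0,0,0],[1,0,0,0,0,0,0],[1,0,0,0,0,0,0]]])

```text
time_s: 2.9
position: [0.5169, 0.0019, 0.0772]
eef_rot: [0.915, 0.404, 0.0, 0.0]
wrist_force: [-4.4, -0.4, 6.5]
gripper_width: 0.085
```

```bash
python3 - <<'E'
from h import *
s=manip.state(); print(s["position"],s["wrist_force"].round(2),s["torque"].round(3),s["gripper_width"]*93)
y0=np.degrees(np.arctan2(*R.from_quat(s["eef_rot"]).as_matrix()[1::-1,0])); print("yaw",y0)
p=s["position"].copy(); ax=np.array([.545,-.026]); d=p[:2]-ax; print(np.hypot(*d)*1000,np.degrees(np.arctan2(d[1],d[0])))
tot=y0-(78.75-90); print("tot",tot)
for k in range(1,17):
    a=-np.radians(tot*k/16); M=np.array([[np.cos(a),-np.sin(a)],[np.sin(a),np.cos(a)]])
    t=ax+M@d; go([*t,p[2]],y0-tot*k/16,s)
E
```

```text
[0.51688545 0.00190614 0.07721582] [-4.39 -0.42  6.47] [-0.307  0.678 -0.272] 7.893599008909166
yaw 47.65075090049041
39.61288832486024 135.21315095043974
tot 58.90075090049041
shift mm [ 2.5  0.2 -0. ] rotvec [0.0003 0.0001 0.0643]
shift mm [ 5.1  0.5 -0. ] rotvec [3.000e-04 1.000e-04 1.285e-01]
shift mm [ 7.6  1.1 -0. ] rotvec [3.000e-04 1.000e-04 1.928e-01]
shift mm [10.   1.7 -0. ] rotvec [3.00e-04 1.00e-04 2.57e-01]
shift mm [12.4  2.6 -0. ] rotvec [3.000e-04 1.000e-04 3.213e-01]
shift mm [14.8  3.5 -0. ] rotvec [3.000e-04 0.000e+00 3.855e-01]
shift mm [17.   4.7 -0. ] rotvec [3.000e-04 0.000e+00 4.498e-01]
shift mm [19.2  5.9 -0. ] rotvec [3.00e-04 0.00e+00 5.14e-01]
shift mm [21.4  7.4  0. ] rotvec [3.000e-04 0.000e+00 5.783e-01]
shift mm [23.4  8.9  0. ] rotvec [ 3.000e-04 -0.000e+00  6.425e-01]
shift mm [25.3 10.6  0. ] rotvec [ 3.000e-04 -0.000e+00  7.068e-01]
shift mm [27.1 12.4  0. ] rotvec [ 3.00e-04 -0.00e+00  7.71e-01]
shift mm [28.8 14.3  0. ] rotvec [ 3.000e-04 -0.000e+00  8.353e-01]
shift mm [30.4 16.3  0. ] rotvec [ 3.000e-04 -0.000e+00  8.995e-01]
shift mm [31.8 18.4  0. ] rotvec [ 3.000e-04 -1.000e-04  9.638e-01]
shift mm [33.1 20.6  0. ] rotvec [ 3.000e-04 -1.000e-04  1.028e+00]
```

Emit:
arm_command(commands=[[[1,2.5,0.2,0,0,0,0.064],[1,5.1,0.5,0,0,0,0.129],[1,7.6,1.1,0,0,0,0.193],[1,10,1.7,0,0,0,0.257],[1,12.4,2.6,0,0,0,0.321],[1,14.8,3.5,0,0,0,0.386],[1,17,4.7,0,0,0,0.45],[1,19.2,5.9,0,0,0,0.514]]])

```text
time_s: 3.7
position: [0.5335, 0.0122, 0.0772]
eef_rot: [0.988, 0.157, -0.001, -0.0]
wrist_force: [-13.2, -1.4, 10.3]
gripper_width: 0.082
```

Emit:
arm_command(commands=[[[1,2.5,0.2,0,0,0,0.064],[1,5.1,0.5,0,0,0,0.129],[1,7.6,1.1,0,0,0,0.193],[1,10,1.7,0,0,0,0.257],[1,12.4,2.6,0,0,0,0.321],[1,14.8,3.5,0,0,0,0.386],[1,17,4.7,0,0,0,0.45],[1,19.2,5.9,0,0,0,0.514]]])

```text
time_s: 4.5
position: [0.5534, 0.0129, 0.0771]
eef_rot: [0.995, -0.099, -0.001, -0.0]
wrist_force: [-14.6, 1.1, 11.2]
gripper_width: 0.087
```

```bash
cat >> h.py <<'E'
def yaw(s): return np.degrees(np.arctan2(*R.from_quat(s["eef_rot"]).as_matrix()[1::-1,0]))
def rep():
    s=manip.state(); print(round(s["time_s"],2),s["position"].round(4),"yaw",yaw(s).round(2),"q6",s["q"][5].round(3),"F",s["wrist_force"].round(1),"M",s["torque"].round(2),"e6",s["joint_efforts"][5].round(3),"w",round(s["gripper_width"]*93,1)); return s
E
python3 - <<'E'
from h import *
s=rep()
for n in("top","scene"):
    c=vision.camera(n); W=cloud(c)
    cv2.imwrite(f"pics/{n}2.png",c["image"])
E
```

```text
4.5 [0.5534 0.0129 0.0771] yaw -11.4 q6 0.176 F [-14.6   1.1  11.2] M [ 0.07  2.51 -0.4 ] e6 -2.087 w 8.1
```

View pics/scene2.png

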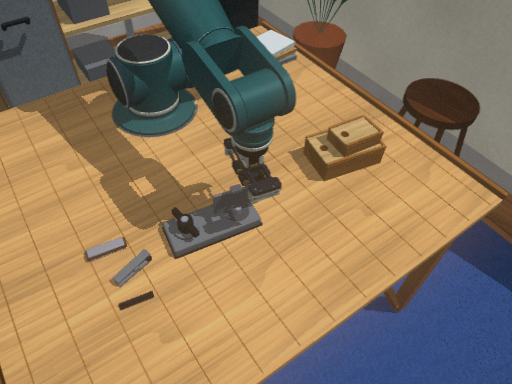

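Emit:
arm_command(commands=[[[0.1,0,0,0,0,0,0],[0.1,0,0,0,0,0,0],[0.1,0,0,0,0,0,0],[0.1,0,0,0,0,0,0],[0.1,0,0,-40,0,0,0],[0.1,0,0,-80,0,0,0],[0.1,0,0,-110,0,0,0],[0.1,0,0,-110,0,0,0]]])

```text
time_s: 5.4
position: [0.5557, 0.0127, 0.1914]
eef_rot: [0.995, -0.098, 0.003, -0.0]
wrist_force: [0.4, -0.3, -0.8]
gripper_width: 0.448
```

```bash
python3 - <<'E'
from h import *
s=rep()
s=manip.state()
c=vision.camera("wrist"); cv2.imwrite("pics/w3.png",c["image"])
T=np.eye(4); T[:3,:3]=R.from_quat(s["eef_rot"]).as_matrix(); T[:3,3]=s["position"]
W1=cloud(c,T@np.array(c["T_tool_cam"]))
c2=vision.camera("scene"); cv2.imwrite("pics/s3.png",c2["image"]); W2=cloud(c2)
for W in(W1,W2):
    for lo,hi in((.106,.117),):
        m=(W[...,2]>lo)&(W[...,2]<hi)&(abs(W[...,0]-.545)<.05)&(abs(W[...,1]+.026)<.075)
        P=W[m]; r=cv2.minAreaRect((P[:,:2]*1000).astype(np.float32)); e,v=np.linalg.eigh(np.cov(P[:,:2].T)); print(len(P),r,np.degrees(np.arctan2(v[1,1],v[0,1])),P.mean(0))
E
```

```text
5.4 [0.5557 0.0127 0.1914] yaw -11.23 q6 0.173 F [ 0.4 -0.3 -0.8] M [-0.06  0.11 -0.03] e6 -0.001 w 41.7
525 ((546.5181274414062, -23.714519500732422), (119.33065795898438, 19.597801208496094), 82.0634994506836) 76.00926954709688 [ 0.55200327 -0.00057164  0.11446445]
168 ((546.3527221679688, -25.420856475830078), (118.95511627197266, 14.583949089050293), 73.84381103515625) 75.80034975817063 [ 0.54533677 -0.02886353  0.11288132]
```

View pics/w3.png

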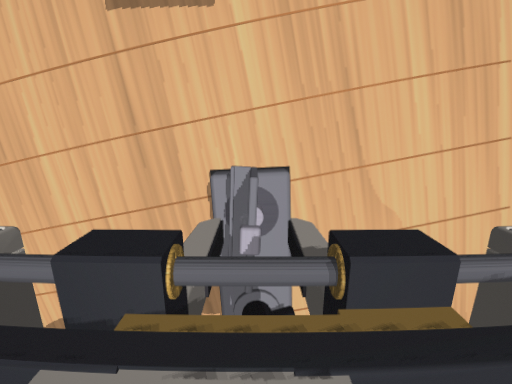

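Emit:
arm_command(commands=[[[0.1,0,0,-40,0,0,0],[-0.5,-35,35,-60,0,0,-0.13],[-0.5,-70,68,-60,0,0,-0.26],[-0.5,-105,100,-60,0,0,-0.39],[-0.5,-135,130,-60,0,0,-0.53],[-0.5,-150,145,-60,0,0,-0.66],[-0.5,-150,145,-60,0,0,-0.79],[-0.5,-150,145,-60,0,0,-0.92]]])

```text
time_s: 6.3
position: [0.3782, -0.1007, 0.2454]
eef_rot: [0.934, 0.356, -0.0, -0.0]
wrist_force: [0.3, 0.6, 0.3]
gripper_width: 0.749
```

```bash
python3 - <<'E'
from h import *
s=rep()
for n in("top","scene"):
    c=vision.camera(n); cv2.imwrite(f"pics/{n}4.png",c["image"]); W=cloud(c)
    np.savez(f"{n}4.npz",**{k:np.array(v) for k,v in c.items()})
    for lo,hi in((.106,.117),(.100,.13)):
        m=(W[...,2]>lo)&(W[...,2]<hi)&(abs(W[...,0]-.545)<.05)&(abs(W[...,1]+.026)<.075)
        P=W[m]; 
        if len(P)<9: continue
        r=cv2.minAreaRect((P[:,:2]*1000).astype(np.float32)); e,v=np.linalg.eigh(np.cov(P[:,:2].T)); print(len(P),r,np.degrees(np.arctan2(v[1,1],v[0,1])),P.mean(0))
    a=c["image"][150:250,220:380] if n=="top" else c["image"][160:270,140:290]
    cv2.imwrite(f"pics/{n}4z.png",cv2.resize(a,None,fx=5,fy=5,interpolation=2))
E
```

```text
6.3 [ 0.3782 -0.1007  0.2454] yaw 41.71 q6 -1.053 F [0.3 0.6 0.3] M [-0.04  0.02  0.06] e6 3.353 w 69.7
115 ((540.9754028320312, -25.60529327392578), (117.89119720458984, 14.75210952758789), 75.67369079589844) 76.07589795648258 [ 0.54322007 -0.02553001  0.11375436]
227 ((542.8186645507812, -26.138744354248047), (117.88179779052734, 19.02528190612793), 77.1895751953125) 76.20177000453428 [ 0.54290858 -0.02562325  0.11626079]
163 ((545.1010131835938, -25.20294189453125), (119.76180267333984, 15.076380729675293), 74.00437927246094) 75.88571137030145 [ 0.54554267 -0.02761251  0.11276907]
346 ((544.3748168945312, -25.06928253173828), (119.20657348632812, 20.92011833190918), 71.11668395996094) 75.88850170922873 [ 0.54586646 -0.0271254   0.11329656]
```

View pics/top4z.png

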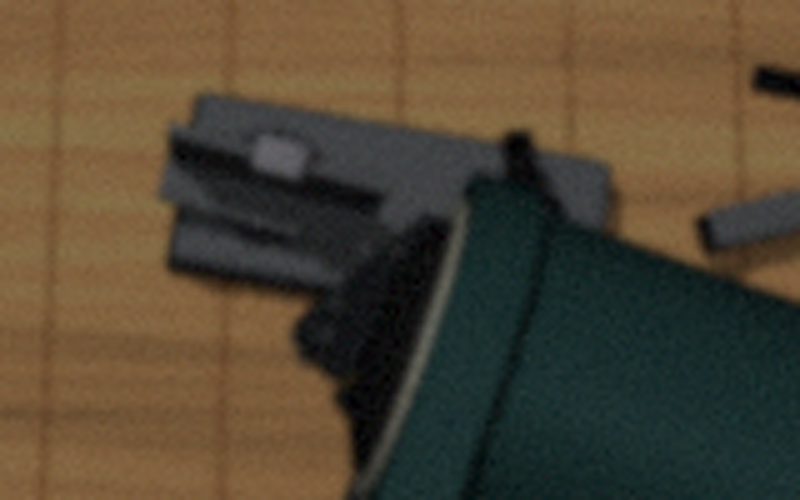

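View pics/scene4z.png

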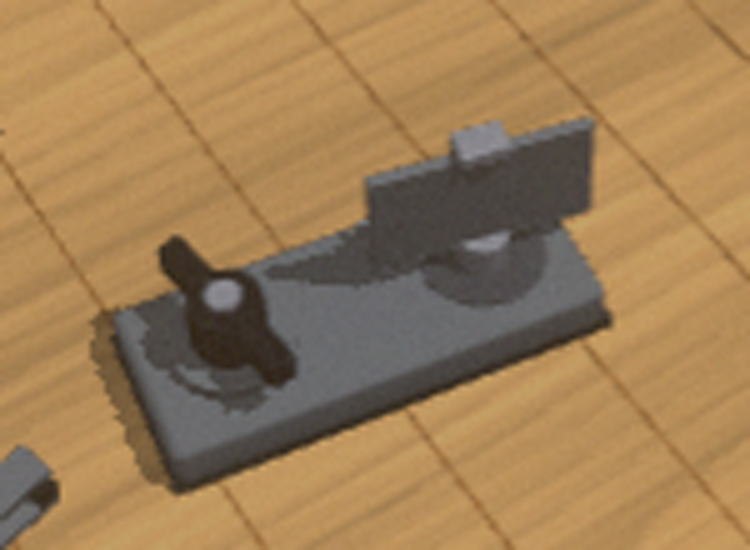

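```bash
python3 - <<'E'
from h import *
def line(P,it=8):
    q=P[:,:2]
    for _ in range(it):
        l=cv2.fitLine((q*1000).astype(np.float32),cv2.DIST_HUBER,0,.01,.01).ravel(); n=np.array([-l[1],l[0]]); d=(q*1000-l[2:])@n
        k=abs(d)<max(1.5,2.0*np.median(abs(d)))
        q=q[k]
    return np.degrees(np.arctan2(l[1],l[0]))%180,len(q),np.std(d)
c=dict(np.load("scene4.npz")); W=cloud(c)
m=(W[...,2]>.06)&(W[...,2]<.108)&(abs(W[...,0]-.545)<.05)&(abs(W[...,1]+.026)<.075)
print("plate face",line(W[m]))
for n in("scene0","scene4"):
    W=cloud(dict(np.load(n+".npz")))
    m=(W[...,2]>.012)&(W[...,2]<.058)&(abs(W[...,0]-.533)<.12)&(abs(W[...,1]-.37)<.15)
    P=W[m]; u=np.array([np.cos(np.radians(78.7)),np.sin(np.radians(78.7))]); v=np.array([u[1],-u[0]])
    a=(P[:,:2]-[.533,.369])@u; b=(P[:,:2]-[.533,.369])@v
    print("box long face",line(P[(abs(b-.065)<.012)&(abs(a)<.092)]),"short",line(P[(abs(a+.1)<.012)&(abs(b)<.058)]))
E
```

```text
plate face (np.float32(76.190475), 441, np.float64(0.750735313380091))
box long face (np.float32(78.80133), 410, np.float64(0.7679888759101501)) short (np.float32(168.69344), 227, np.float64(0.7234085583586014))
box long face (np.float32(78.766205), 424, np.float64(0.7642093129695966)) short (np.float32(168.7344), 236, np.float64(0.7777189720608482))
```

```bash
python3 - <<'E'
from h import *
s=rep(); go([.5243,-.164,.15],42,s); go([.5243,-.164,.05],42,s)
E
```

```text
6.4 [ 0.3786 -0.1004  0.2453] yaw 41.59 q6 -1.05 F [ 0.7  0.  -0.3] M [-0.04  0.03  0.03] e6 -3.239 w 70.0
shift mm [ 66.9 144.5  95.1] rotvec [-0.0014  0.0008 -0.0072]
shift mm [ 66.9 144.6 195.1] rotvec [-0.0014  0.0008 -0.0072]
```

Emit:
arm_command(commands=[[[-0.5,20,43,10,0,0,0],[-0.5,40,86,30,0,0,0],[-0.5,56,122,50,0,0,0],[-0.5,67,144,70,0,0,0],[-0.5,67,144.5,90,0,0,0],[-0.5,67,144.5,95,0,0,0],[-0.5,67,144.5,95,0,0,0]]])

```text
time_s: 7.1
position: [0.5242, -0.1638, 0.1505]
eef_rot: [0.936, 0.353, -0.001, -0.001]
wrist_force: [-0.1, 0.8, -0.4]
gripper_width: 0.752
```

```bash
python3 - <<'E'
from h import *
s=rep(); go([.5243,-.164,.05],42,s)
c=vision.camera("wrist"); cv2.imwrite("pics/w5.png",c["image"])
c=vision.camera("top"); cv2.imwrite("pics/t5.png",c["image"])
E
```

```text
7.1 [ 0.5242 -0.1638  0.1505] yaw 41.37 q6 -1.071 F [-0.1  0.8 -0.4] M [-0.04  0.04  0.02] e6 0.077 w 69.9
shift mm [1.000e-01 4.000e-01 1.005e+02] rotvec [-0.002   0.0011 -0.0111]
```

View pics/w5.png

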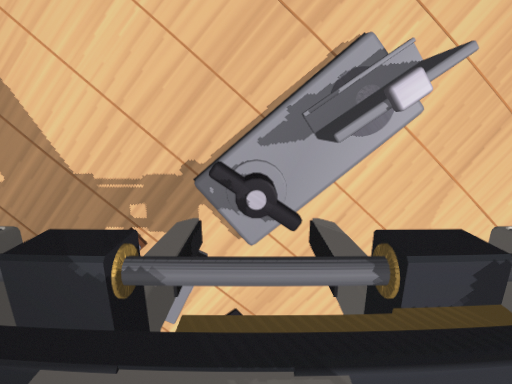

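The hub sits at about (256, 200), centred on the tool column. The bar runs from (215, 165) to (298, 225), about 35° off the jaw axis, so the fingers have clear space beside it. I'm lowering now.

Emit:
arm_command(commands=[[[-0.5,0,0,40,0,0,0],[-0.5,0,0,75,0,0,0],[-0.5,0,0,95,0,0,0],[-0.5,0,0,100,0,0,0],[-0.5,0,0,100,0,0,0],[-0.5,0,0,100,0,0,0]]])

```text
time_s: 7.8
position: [0.5256, -0.1645, 0.0537]
eef_rot: [0.935, 0.354, 0.001, 0.001]
wrist_force: [0.7, 0.5, 0.8]
gripper_width: 0.749
```

```bash
python3 - <<'E'
from h import *
s=rep()
E
```

```text
7.8 [ 0.5256 -0.1645  0.0537] yaw 41.47 q6 -1.073 F [0.7 0.5 0.8] M [-0.08  0.05  0.01] e6 0.012 w 69.7
```

Emit:
arm_command(commands=[[[-0.5,0,0,2,0,0,0.08],[-0.5,0,0,2,0,0,0.16],[-0.5,0,0,2,0,0,0.24],[-0.5,0,0,2,0,0,0.32],[-0.5,0,0,2,0,0,0.4],[-0.5,0,0,2,0,0,0.48],[-0.5,0,0,2,0,0,0.56],[-0.5,0,0,2,0,0,0.64]]])

```text
time_s: 8.6
position: [0.5254, -0.1641, 0.0514]
eef_rot: [0.999, 0.04, 0.001, 0.0]
wrist_force: [-0.8, 2.7, 0.3]
gripper_width: 0.752
```

```bash
python3 - <<'E'
from h import *
s=rep()
E
```

```text
8.6 [ 0.5254 -0.1641  0.0514] yaw 4.62 q6 -0.43 F [-0.8  2.7  0.3] M [0.47 0.19 0.1 ] e6 -2.021 w 69.9
```

Emit:
arm_command(commands=[[[-0.5,0,0,0,0,0,0.1],[-0.5,0,0,0,0,0,0.2],[-0.5,0,0,0,0,0,0.3],[-0.5,0,0,0,0,0,0.4],[-0.5,0,0,0,0,0,0.5],[-0.5,0,0,0,0,0,0.6],[-0.5,0,0,0,0,0,0.7],[-0.5,0,0,0,0,0,0.8]]])

```text
time_s: 9.4
position: [0.5251, -0.1645, 0.0514]
eef_rot: [0.936, -0.352, 0.001, 0.0]
wrist_force: [-3.2, 0.0, 0.7]
gripper_width: 0.749
```

```bash
python3 - <<'E'
from h import *
s=rep()
c=vision.camera("wrist"); cv2.imwrite("pics/w6.png",c["image"])
c=vision.camera("scene"); cv2.imwrite("pics/s6.png",c["image"][120:300,60:300])
E
```

```text
9.4 [ 0.5251 -0.1645  0.0514] yaw -41.26 q6 0.371 F [-3.2  0.   0.7] M [-0.12  0.75  0.15] e6 -2.538 w 69.7
```

View pics/w6.png

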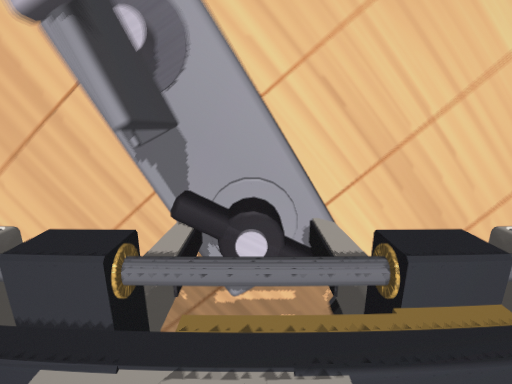

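Emit:
arm_command(commands=[[[-0.5,0,0,0,0,0,0.1],[-0.5,0,0,0,0,0,0.2],[-0.5,0,0,0,0,0,0.3],[-0.5,0,0,0,0,0,0.4],[-0.5,0,0,0,0,0,0.5],[-0.5,0,0,0,0,0,0.6],[-0.5,0,0,0,0,0,0.7],[-0.5,0,0,0,0,0,0.78]]])

```text
time_s: 10.3
position: [0.525, -0.1645, 0.0508]
eef_rot: [0.733, -0.68, 0.001, -0.0]
wrist_force: [-3.4, -0.6, 1.7]
gripper_width: 0.752
```

```bash
python3 - <<'E'
from h import *
s=rep()
E
```

```text
10.3 [ 0.525  -0.1645  0.0508] yaw -85.75 q6 1.147 F [-3.4 -0.6  1.7] M [-0.16  0.75  0.12] e6 -1.573 w 69.9
```

Emit:
arm_command(commands=[[[-0.5,0,0,0,0,0,0.02],[-0.5,0,0,0,0,0,0.04],[-0.5,0,0,0,0,0,0.06]]])

```text
time_s: 10.6
position: [0.525, -0.1642, 0.0501]
eef_rot: [0.713, -0.701, 0.0, -0.0]
wrist_force: [-2.9, 0.4, 2.2]
gripper_width: 0.747
```

```bash
python3 -c "from h import *;rep()"
```

```text
10.6 [ 0.525  -0.1642  0.0501] yaw -89.09 q6 1.205 F [-2.9  0.4  2.2] M [0.16 0.57 0.12] e6 -0.492 w 69.5
```

Emit:
arm_command(commands=[[[-0.5,0,0,0,0,0,0.02],[-0.5,0,0,0,0,0,0.04],[-0.5,0,0,0,0,0,0.06]]])

```text
time_s: 10.9
position: [0.5248, -0.1641, 0.0497]
eef_rot: [-0.691, 0.723, 0.0, 0.0]
wrist_force: [-2.6, 0.7, 1.5]
gripper_width: 0.75
```

```bash
python3 -c "from h import *;rep()"
```

```text
10.9 [ 0.5248 -0.1641  0.0497] yaw -92.66 q6 1.268 F [-2.6  0.7  1.5] M [0.25 0.65 0.16] e6 -0.45 w 69.7
```

Emit:
arm_command(commands=[[[-0.5,0,0,0,0,0,0.02],[-0.5,0,0,0,0,0,0.04],[-0.5,0,0,0,0,0,0.06]]])

```text
time_s: 11.2
position: [0.5248, -0.1642, 0.0497]
eef_rot: [-0.668, 0.744, 0.0, -0.0]
wrist_force: [-2.4, 0.9, 2.1]
gripper_width: 0.748
```

```bash
python3 -c "from h import *;rep()"
```

```text
11.2 [ 0.5248 -0.1642  0.0497] yaw -96.12 q6 1.328 F [-2.4  0.9  2.1] M [0.23 0.58 0.15] e6 -0.43 w 69.6
```

Emit:
arm_command(commands=[[[-0.5,0,0,0,0,0,0.02],[-0.5,0,0,0,0,0,0.04],[-0.5,0,0,0,0,0,0.06]]])

```text
time_s: 11.5
position: [0.5248, -0.1642, 0.0496]
eef_rot: [-0.646, 0.764, 0.0, -0.0]
wrist_force: [-3.0, 0.6, 1.9]
gripper_width: 0.75
```

```bash
python3 -c "from h import *;rep()"
```

```text
11.5 [ 0.5248 -0.1642  0.0496] yaw -99.56 q6 1.388 F [-3.   0.6  1.9] M [0.18 0.65 0.12] e6 -0.426 w 69.8
```

Emit:
arm_command(commands=[[[-0.5,0,0,0,0,0,0.02],[-0.5,0,0,0,0,0,0.04],[-0.5,0,0,0,0,0,0.06]]])

```text
time_s: 11.8
position: [0.5247, -0.1642, 0.0496]
eef_rot: [-0.623, 0.783, 0.0, -0.0]
wrist_force: [-2.4, 0.5, 1.2]
gripper_width: 0.747
```

```bash
python3 -c "from h import *;rep()"
```

```text
11.8 [ 0.5247 -0.1642  0.0496] yaw -103.0 q6 1.448 F [-2.4  0.5  1.2] M [0.16 0.62 0.08] e6 -0.425 w 69.4
```

Emit:
arm_command(commands=[[[-0.5,0,0,0,0,0,0.02],[-0.5,0,0,0,0,0,0.04],[-0.5,0,0,0,0,0,0.06]]])

```text
time_s: 12.1
position: [0.5247, -0.1642, 0.0496]
eef_rot: [-0.599, 0.801, 0.0, -0.0]
wrist_force: [-3.4, -0.3, 1.2]
gripper_width: 0.749
```

```bash
python3 -c "from h import *;rep()"
```

```text
12.1 [ 0.5247 -0.1642  0.0496] yaw -106.44 q6 1.508 F [-3.4 -0.3  1.2] M [0.11 0.72 0.04] e6 -0.424 w 69.6
```

Emit:
arm_command(commands=[[[-0.5,0,0,0,0,0,0.02],[-0.5,0,0,0,0,0,0.04],[-0.5,0,0,0,0,0,0.06]]])

```text
time_s: 12.4
position: [0.5247, -0.1642, 0.0496]
eef_rot: [-0.574, 0.819, 0.0, -0.0]
wrist_force: [-2.8, 0.7, 1.1]
gripper_width: 0.748
```

```bash
python3 -c "from h import *;rep()"
```

```text
12.4 [ 0.5247 -0.1642  0.0496] yaw -109.88 q6 1.568 F [-2.8  0.7  1.1] M [0.14 0.72 0.07] e6 -0.424 w 69.6
```

Emit:
arm_command(commands=[[[-0.5,0,0,0,0,0,0.02],[-0.5,0,0,0,0,0,0.04],[-0.5,0,0,0,0,0,0.06]]])

```text
time_s: 12.7
position: [0.5247, -0.1642, 0.0496]
eef_rot: [-0.55, 0.835, 0.0, -0.0]
wrist_force: [-3.7, 0.2, 0.6]
gripper_width: 0.747
```

```bash
python3 -c "from h import *;rep()"
```

```text
12.7 [ 0.5247 -0.1642  0.0496] yaw -113.31 q6 1.628 F [-3.7  0.2  0.6] M [0.08 0.73 0.08] e6 -0.425 w 69.5
```

Emit:
arm_command(commands=[[[-0.5,0,0,0,0,0,0.02],[-0.5,0,0,0,0,0,0.04],[-0.5,0,0,0,0,0,0.06]]])

```text
time_s: 13.0
position: [0.5248, -0.1642, 0.0496]
eef_rot: [-0.524, 0.851, 0.0, -0.0]
wrist_force: [-2.9, 0.6, 0.4]
gripper_width: 0.75
```

```bash
python3 -c "from h import *;rep()"
```

```text
13.0 [ 0.5248 -0.1642  0.0496] yaw -116.75 q6 1.688 F [-2.9  0.6  0.4] M [0.14 0.69 0.09] e6 -0.425 w 69.8
```

Emit:
arm_command(commands=[[[-0.5,0,0,0,0,0,0.02],[-0.5,0,0,0,0,0,0.04],[-0.5,0,0,0,0,0,0.06]]])

```text
time_s: 13.3
position: [0.5248, -0.1642, 0.0496]
eef_rot: [-0.499, 0.867, 0.0, -0.0]
wrist_force: [-3.2, 0.7, 0.7]
gripper_width: 0.754
```

```bash
python3 -c "from h import *;rep()"
```

```text
13.3 [ 0.5248 -0.1642  0.0496] yaw -120.18 q6 1.748 F [-3.2  0.7  0.7] M [0.18 0.66 0.09] e6 -0.425 w 70.1
```

```bash
python3 - <<'E'
from h import *
s=rep()
c=vision.camera("wrist"); cv2.imwrite("pics/w7.png",c["image"])
c=vision.camera("scene"); cv2.imwrite("pics/s7.png",cv2.resize(c["image"][140:290,90:290],None,fx=4,fy=4,interpolation=2))
E
```

```text
13.3 [ 0.5248 -0.1642  0.0496] yaw -120.18 q6 1.748 F [-3.2  0.7  0.7] M [0.18 0.66 0.09] e6 -0.425 w 70.1
```

View pics/w7.png

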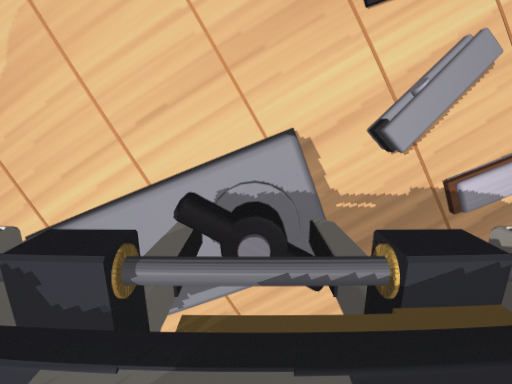

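View pics/s7.png

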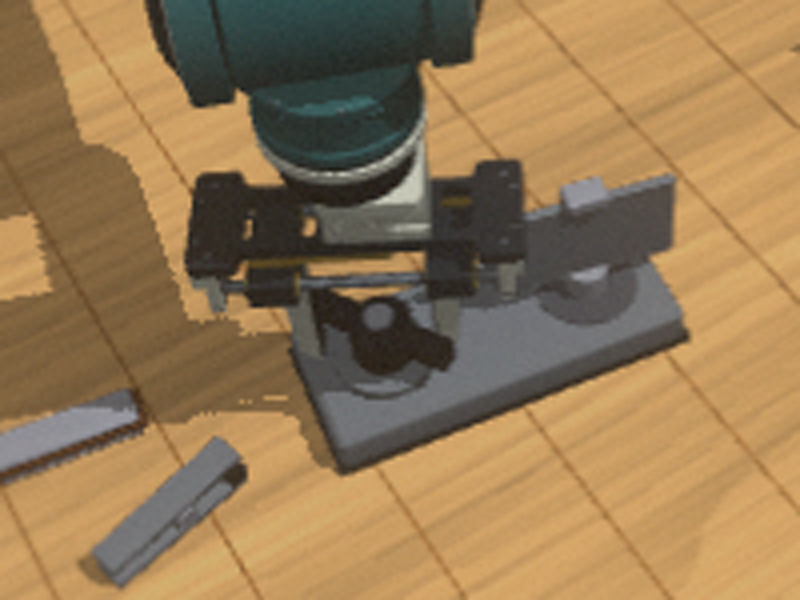

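Emit:
arm_command(commands=[[[-0.5,0,0,-4,0,0,0.02],[-0.5,0,0,-4,0,0,0.04],[-0.5,0,0,-4,0,0,0.06]]])

```text
time_s: 13.7
position: [0.525, -0.1642, 0.054]
eef_rot: [-0.472, 0.881, -0.0, 0.0]
wrist_force: [-1.9, 1.4, 1.2]
gripper_width: 0.752
```

```bash
python3 -c "from h import *;rep()"
```

```text
13.7 [ 0.525  -0.1642  0.054 ] yaw -123.63 q6 1.808 F [-1.9  1.4  1.2] M [0.43 0.48 0.1 ] e6 -0.44 w 69.9
```

Emit:
arm_command(commands=[[[-0.5,0,0,0,0,0,0.02],[-0.5,0,0,0,0,0,0.04],[-0.5,0,0,0,0,0,0.06]]])

```text
time_s: 14.0
position: [0.5249, -0.1642, 0.0538]
eef_rot: [-0.446, 0.895, -0.0, 0.0]
wrist_force: [-1.7, 2.1, 1.4]
gripper_width: 0.747
```

```bash
python3 -c "from h import *;rep()"
```

```text
14.0 [ 0.5249 -0.1642  0.0538] yaw -127.06 q6 1.868 F [-1.7  2.1  1.4] M [0.48 0.41 0.12] e6 -0.428 w 69.5
```

Emit:
arm_command(commands=[[[-0.5,0,0,0,0,0,0.02],[-0.5,0,0,0,0,0,0.04],[-0.5,0,0,0,0,0,0.06]]])

```text
time_s: 14.3
position: [0.5244, -0.1635, 0.0536]
eef_rot: [-0.419, 0.908, 0.001, -0.0]
wrist_force: [-8.4, 10.4, 6.3]
gripper_width: 0.75
```

```bash
python3 -c "from h import *;rep()"
```

```text
14.3 [ 0.5244 -0.1635  0.0536] yaw -130.48 q6 1.928 F [-8.4 10.4  6.3] M [2.12 1.42 0.51] e6 -0.016 w 69.7
```

Force jumped from 3 N to 13 N and Mz from 0.12 to 0.51, which looks like the stop. I'll confirm with one very small step.

Emit:
arm_command(commands=[[[-0.5,0,0,0,0,0,0.01],[-0.5,0,0,0,0,0,0.01]]])

```text
time_s: 14.5
position: [0.5242, -0.1632, 0.0536]
eef_rot: [-0.415, 0.91, 0.001, -0.0]
wrist_force: [-7.8, 11.1, 7.8]
gripper_width: 0.753
```

```bash
python3 - <<'E'
from h import *
s=rep()
c=vision.camera("wrist"); cv2.imwrite("pics/w8.png",c["image"])
E
```

```text
14.5 [ 0.5242 -0.1632  0.0536] yaw -131.02 q6 1.937 F [-7.8 11.1  7.8] M [2.12 1.47 0.53] e6 0.759 w 70.0
```

View pics/w8.png

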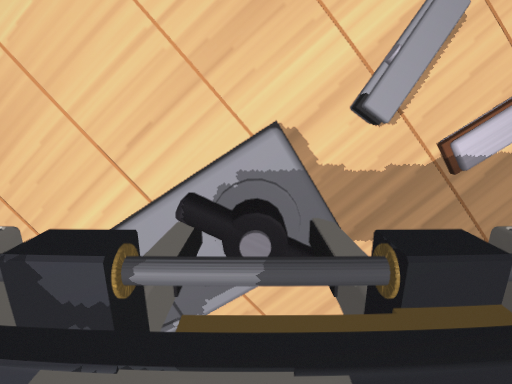

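The finger tip no longer advances: the 0.4 mm of extra turn went entirely into arm deflection. The force stays at about 13.6 N, roughly 0.57 N m and well under the 1.1 N m slip limit, so the bar is on its rigid stop. I'll back off and rise.

Emit:
arm_command(commands=[[[-0.5,0,0,0,0,0,-0.08],[-0.5,0,0,0,0,0,-0.16],[-0.5,0,0,0,0,0,-0.16],[-0.5,0,0,-30,0,0,-0.16],[-0.5,0,0,-70,0,0,-0.16],[-0.5,0,0,-110,0,0,-0.16],[-0.5,0,0,-150,0,0,-0.16],[-0.5,0,0,-180,0,0,-0.16]]])

```text
time_s: 15.35
position: [0.525, -0.1644, 0.2365]
eef_rot: [-0.485, 0.875, -0.001, 0.001]
wrist_force: [-0.3, 0.5, -0.3]
gripper_width: 0.753
```

```bash
python3 - <<'E'
from h import *
s=rep(); go([.30,-.25,.35],yaw(s),s); go([.30,.3,.35],yaw(s),s)
c=vision.camera("wrist"); cv2.imwrite("pics/w9.png",c["image"])
E
```

```text
15.35 [ 0.525  -0.1644  0.2365] yaw -122.01 q6 1.78 F [-0.3  0.5 -0.3] M [-0.02  0.15 -0.03] e6 0.0 w 70.0
shift mm [ 191.8  145.2 -113.9] rotvec [-0.0024  0.0003 -0.    ]
shift mm [-274.6  436.7 -114.5] rotvec [-0.0024  0.0003 -0.    ]
```

View pics/w9.png

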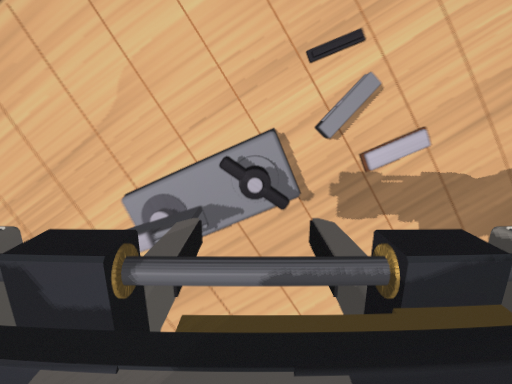

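The wrist view shows the bar standing from (225, 162) to (285, 203), clear of the fingers. I'll move aside for a final check.

Emit:
arm_command(commands=[[[-0.5,30,23,-20,0,0,0],[-0.5,60,46,-40,0,0,0],[-0.5,90,69,-60,0,0,0],[-0.5,115,87,-60,0,0,0],[-0.5,140,105,-60,0,0,0],[-0.5,140,105,-60,0,0,0]]])

```text
time_s: 16.0
position: [0.3597, -0.2289, 0.2942]
eef_rot: [-0.484, 0.875, -0.001, 0.0]
wrist_force: [0.7, -0.5, 0.0]
gripper_width: 0.75
```

```bash
python3 - <<'E'
from h import *
s=rep()
def line(P,it=8):
    q=P[:,:2]
    for _ in range(it):
        l=cv2.fitLine((q*1000).astype(np.float32),cv2.DIST_HUBER,0,.01,.01).ravel(); n=np.array([-l[1],l[0]]); d=(q*1000-l[2:])@n
        q=q[abs(d)<max(1.5,2.0*np.median(abs(d)))]
    return np.degrees(np.arctan2(l[1],l[0]))%180,len(q)
for n in("top","scene"):
    c=vision.camera(n); cv2.imwrite(f"pics/{n}9.png",c["image"]); W=cloud(c)
    m=(W[...,2]>.06)&(W[...,2]<.108)&(abs(W[...,0]-.545)<.05)&(abs(W[...,1]+.026)<.075)
    if m.sum()>20: print(n,"plate face",line(W[m]))
    m=(W[...,2]>.106)&(W[...,2]<.117)&(abs(W[...,0]-.545)<.05)&(abs(W[...,1]+.026)<.075); P=W[m]
    if len(P)>20: e,v=np.linalg.eigh(np.cov(P[:,:2].T)); print(n,"plate top",len(P),np.degrees(np.arctan2(v[1,1],v[0,1]))%180)
    m=(W[...,2]>.066)&(W[...,2]<.074)&(abs(W[...,0]-.5245)<.06)&(abs(W[...,1]+.164)<.06); P=W[m]
    if len(P)>20: e,v=np.linalg.eigh(np.cov(P[:,:2].T)); print(n,"bar",len(P),np.degrees(np.arctan2(v[1,1],v[0,1]))%180)
    # bystanders vs start
    c0=dict(np.load(f"{n}0.npz")); W0=cloud(c0)
    for nm,b in dict(smallbox=(.45,.65,.28,.48,.1,.13),small=(.40,.65,-.45,-.23,.008,.05)).items():
        o=[]
        for w in(W0,W):
            m=(w[...,0]>b[0])&(w[...,0]<b[1])&(w[...,1]>b[2])&(w[...,1]<b[3])&(w[...,2]>b[4])&(w[...,2]<b[5]); o.append((m.sum(),w[m].mean(0).round(4)))
        print(n,nm,o)
E
```

```text
16.0 [ 0.3597 -0.2289  0.2942] yaw -122.12 q6 1.505 F [ 0.7 -0.5  0. ] M [ 0.04  0.19 -0.01] e6 -1.281 w 69.7
top plate face (np.float32(76.07646), 138)
top plate top 119 76.17549542021077
top bar 247 23.045882262969712
top smallbox [(np.int64(1746), array([0.5429, 0.3862, 0.1114])), (np.int64(1737), array([0.5428, 0.3862, 0.1114]))]
top small [(np.int64(727), array([ 0.5052, -0.338 ,  0.0216])), (np.int64(443), array([ 0.5372, -0.3294,  0.0229]))]
scene plate face (np.float32(75.984055), 435)
scene plate top 170 75.73528971882533
scene bar 243 22.61720541895835
scene smallbox [(np.int64(1147), array([0.5466, 0.3823, 0.1125])), (np.int64(1150), array([0.5467, 0.3824, 0.1126]))]
scene small [(np.int64(1099), array([ 0.5147, -0.3393,  0.0203])), (np.int64(1096), array([ 0.5138, -0.3393,  0.0205]))]
```

View pics/scene9.png

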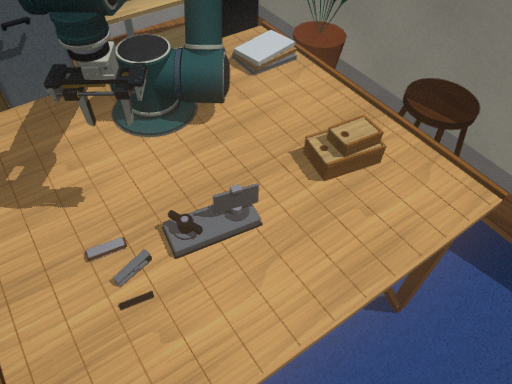

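```bash
python3 -c "
from h import *
rep(); print(manip.hand_in()); rep()"
```

```text
16.1 [ 0.3617 -0.2281  0.2937] yaw -122.01 q6 1.507 F [ 0.9  0.1 -0.1] M [ 0.03  0.17 -0.01] e6 -0.18 w 69.8
the job is handed in; nothing more can be done
None
the job is handed in; nothing more can be done
```

I swivelled the plate parallel to the big box, turned the knob clockwise onto its end stop, and handed the job in at about 16 s. No verdict was reported.

- **Plate:** I gripped it 40 mm off its axis and turned it about 59° clockwise. Its last measured angle was about 76.0°, against 78.8° for the box's long sides. That is about 2.8° (0.05 rad) off and within the 0.12 rad limit, but not the exact match I aimed for.
- **Knob:** I turned the bar about 164° (2.86 rad) with the open fingers straddling the hub, in 0.06 rad steps near the end. The push force then jumped from about 3 N to 13.5 N, roughly 0.55 N m against the 1.1 N m slip limit. A further 0.01 rad step moved the finger tip no further, so I took this as the stop and backed off. The stop could only be felt, and I did not measure the collar mark directly.
- **Bystanders:** The scene camera showed the small box and the three small items in place, with their average position within 1 mm of the start. The top camera agreed on the small box, but the arm hid part of the small items, so I could not use it for those. The arm was clear of everything, with the wrist force near zero.

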